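# Hang, pin and latch the swing-out horn of an eyelet press

## Robot

A 6-joint arm with a two-finger parallel gripper is mounted at the origin on the work surface. World frame = base frame: x ahead of the robot, y to its left, z up, the work surface at z = 0. Lengths are in m, angles in rad, forces in N, time in s.
With the tool pointing down it reaches from about 0.35 to 0.975 m from the base axis. Payload 7.1 kg.
Tool frame: the origin (TCP) lies midway between the tips of the shut fingers; the grasp point (between the pads) lies 19 mm behind it; z points along the fingers, y is the line along which they close (so a half turn about z gives the same grasp; the last joint's range is limited). The gripper opens to 88 mm and grips with 3 to 60 N. Pads are 20 mm wide; open, the fingers measure 115 mm over their backs; the gripper's body (75 mm by 178 mm) begins 61 mm behind the grasp point.
Start: joints at [-1.193, 0.423, 1.63, -0, 1.089, -0.019], TCP at [0.242, -0.576, 0.223] pointing down, gripper open.
Joint ranges: [-3, 3], [-0.9, 2.11], [0.09, 2.58], [-1.31, 4.45], [0.11, 2.69], [-2.54, 2.54]. Speed limits (rad/s): [2.39, 2.39, 3.01, 3.14, 3.14, 3.14].

## Interface

Orientations are given as a unit quaternion [w, x, y, z].
In Python, from station import move_pose, movel, movej, command_gripper, wait, inverse_kinematics, read_camera, camera_info, MotionError, job_done, get_time, get_joint_pos, get_qvel, get_effort, get_tcp_pos, get_ee_rot, get_ft_force, get_ft_torque, get_grip_width, get_finger_force gives the robot as it stands. Calls block until the motion is done:
- move_pose(position, orientation): joint-space move of the TCP to a pose.
- movel(position, frame=None, v=0.15, until_force=None): straight line of the TCP; frame=None keeps the orientation; v is the mean speed in m/s. With until_force (N) it stops when the force on the tool has changed by that much, and returns True; else False.
- movej(angles): joint-space move.
- command_gripper(opening): opening from 0.0 (shut) to 1.0 (fully open); the grip force is fixed at half the most; returns when the fingers have stopped.
- wait(seconds).
- inverse_kinematics(position, orientation): joint angles nearest the present ones, or None.
- read_camera(name): name is "side" or "top"; returns the picture (420x560x3 uint8, red, green, blue); there is no depth.
- camera_info(name): a dict with "intrinsics" (3x3 intrinsics, pixels), "T" (4x4, takes a point from camera to world coordinates). Camera axes: x right, y up, looking along -z (the intrinsics and any distortion apply to the point x, -y, -z); pixel columns grow to the right and rows downward; lengths in m; the calibration is good to about 2 mm. A picture is of the moment at which its call begins. camera_info takes no time and is no camera call.
A pose or a line that the arm cannot do raises MotionError and nothing moves.
- job_done(): hands the job in; it is judged then, once.
Readings, each from a call of its own:
- get_time(): time.
- get_joint_pos(): joint angles.
- get_qvel(): joint speeds.
- get_effort(): joint torques, N m.
- get_tcp_pos(): TCP position.
- get_ee_rot(): TCP orientation.
- get_ft_force(): force on the tool from outside, world axes, zero at the start.
- get_ft_torque(): the same for the moment, N m.
- get_grip_width(): opening from 0.0 (shut) to 1.0 (fully open).
- get_finger_force(): force on a finger pad.
Only numpy, scipy, OpenCV 4.12 (cv2) and the standard library are available. Lean on these libraries where they do the work, as an engineer would, in place of code of your own. Each camera call takes 0.05 s, during which the arm holds its last target. There are 200 camera calls.

## Task

Refit the swing-out horn of the blue eyelet press: slide its eye into the hinge clevis with the bar swung out clear of the ram, line up the holes and push the hinge pin from the tool block down through both until its flange sits on the clevis. Then swing the horn in under the ram until its stud snaps home between the sprung jaws of the catch. Leave the lasts, punches and other things on the bench where they stand.

Things in the scene. Friction and masses are not known exactly. Their poses are not given: they have to be found in the camera images.
- press: Blue hand-lever eyelet press, fixed to the bench. Origin on the vertical hinge axis at bench level; +z up, +y from the hinge towards the column, +x towards the clevis web. Its flat base is 12 mm thick and spans x -115..+75, y -60..+295 mm. Column at y 220..280 mm; the head, 50 mm wide in x, overhangs y 124..280 mm from 150 mm over the bench upwards
- hinge (a point): Centre of the hole's mouth in the upper clevis cheek, 46 mm over the bench; axes as the press. The cheek is 8 mm thick, x and y -19..+19 mm, 26 mm clear above the base, carried by a web at x +19..+36 mm and open towards -x, +y and -y. Its upright hole is 11.4 mm wide; the same hole goes on right through the base below
- home (a point): Point on top of the press base (12 mm over the bench) straight under the ram, 150 mm from the hinge axis along the press's +y: the anvil stands here when the horn is home. The ram's die ends 69 mm over the bench
- catch (a point): Spring catch on the base: point on the base (12 mm over the bench) midway between its two upright round steel noses, at x +22, y +51 mm of the press. The noses are 10 mm thick, 18 mm high, 10 mm apart, each sprung aside (700 N/m, 1.4 N preload). A fixed stop, 22 mm high, stops the stud 12 mm past the noses. The whole catch lies within x +5..+62, y +15..+85 mm
- horn: Dark steel horn of the press, loose, 181 mm long, 0.42 kg. Origin on its underside under mid-bar, near the centre of mass; +x along the bar to the anvil, z up. Bar 16 mm wide, 22 mm high, free for gripping from x -3 to +60 mm. Round anvil at x +78: 28 mm wide, 38 mm high. Out, it lies on the base pointing along the press's -x; home, along the press's +y; it swings home clockwise seen from above
- eye (a point): Centre of the underside of the horn's eye, at x -72 mm of the horn: a round boss 34 mm across and 22 mm high with an upright 11.2 mm through-hole; axes as the horn
- stud (a point): Point at underside level below the upright round catch stud, at x -27, y -32 mm of the horn: 18 mm across, top 20 mm over the underside, on a slanting neck 5 mm thick that meets the bar at about x -12 mm. Pushing it through the catch takes about 5 to 10 N at the stud
- pin: Steel hinge pin, 70 mm long, upright in one of the tool block's holes, tip 8 mm and top 78 mm over the bench (lower than both punches). Origin at its lower tip, z up. Shank 10 mm across, 44 mm long, last 10 mm tapered to 4 mm; then a flange 22 mm across, 4 mm thick, and a plain round head 18 mm across, 22 mm high. Home, the flange rests on the clevis cheek, tip 2 mm over the bench
- pin_tip (a point): The pin's lower tip; axes as pin
- block: Pale wooden tool block, fixed, 50 x 150 x 36 mm, origin under its centre; three 12 mm holes 28 mm deep in a row along its y axis at -48, 0, +48 mm, holding the pin and two punches in any order
- punch_a: Straight setting punch in the block, 14 mm thick, its top 114 mm over the bench; not needed. Origin at its lower tip
- punch_b: Setting punch in the block with a mushroom top 26 mm across, its top 90 mm over the bench; not needed. Origin at its lower tip
- last_a: Green plastic shoe last standing on its sole, 168 mm long, 62 mm wide, 88 mm high, loose; +x to the toe. Origin under its middle
- last_b: A second shoe last like it, at the back of the bench
- glue: White glue bottle, 56 mm across, 150 mm high, loose. Origin under its centre
- spool: Blue thread spool, 40 mm across, 92 mm high, standing loose. Origin under its centre
- cone: Grey cone of thread, 76 mm across at its foot, 165 mm high, standing loose. Origin under its centre
- hammer: Hammer, 250 mm long, lying loose at the back of the bench
- tin: Small aluminium rivet tin, 32 mm across, 26 mm high, loose on the front right corner of the press base at about x +55, y -42 mm of the press. Origin under its centre
- jaw_in (a joint): Opening of the catch jaw nearer the hinge, m: 0 closed, grows as it is pushed aside, at most 0.007; it opens 4 mm as the stud passes and closes behind it
- jaw_out (a joint): Opening of the other catch jaw, m: likewise
Things that resemble listed ones, but are neither listed nor needed, are in the scene too. What is shaped like the pin but green or yellow is not meant.

How it is judged:
On the way:
1. the hinge pin is fully home through the clevis and the horn's eye, with the horn still swung out by more than 20 degrees from home (z of pin_tip in the frame of press below 0.006 m and horizontal distance between each of pin_tip, eye and hinge below 0.004 m and angle between pin's own z axis and vertical below 0.1 rad and angle between the x axis of horn and the y axis of press, either way round above 0.35 rad), for 0.2 s.
At the end, for the whole second after the job is handed in: Pin upright (within 6 degrees) through clevis, eye and base, tip within 4 mm of fully home and of the hinge axis; eye within 4 mm of that axis; horn down on the base, pointing under the ram within 3.4 degrees, jaws closed behind its stud (within 3.2 mm of shut); horn and pin at rest (z of pin_tip in the frame of press below 0.006 m and horizontal distance between each of pin_tip, eye and hinge below 0.004 m and angle between pin's own z axis and vertical below 0.1 rad and angle between the x axis of horn and the y axis of press, either way round below 0.06 rad and y of horn in the frame of press above 0.05 m and z of horn in the frame of press below 0.016 m and value of joint each of jaw_in, jaw_out below 0.0032 m and linear speed of each of horn, pin below 0.01 m/s); the robot touches nothing.
It fails at once if a bystander (last, glue, spool, cone, hammer, tin) is shifted by more than 30 mm, or a punch by more than 15 mm (distance of any of last_a, last_b, glue, spool, cone, hammer, tin from where it was at the start of the episode above 0.03 m or distance of any of punch_a, punch_b from where it was at the start of the episode above 0.015 m).
It fails at once if a bystander is knocked over (tilts by more than 25 degrees) (angle between any of last_a, glue, spool, cone, tin's own z axis and vertical above 0.45 rad).
It also fails if it takes over 72 s, if anything falls off the work surface, if the arm or the gripper's body presses on something with over 40 N, if the wrist force passes 120 N, or if a joint passes its speed limit or range.

## Working session

There is one attempt and no reset: what is moved stays moved. The work goes in short steps, each a Python script; the robot and the scene stay as the last script left them, time stands still between calls to the robot, and variables do not carry over. Pictures are saved under pics/ and viewed, at most 10 in all, crops included, and the job is handed in when it is done.

```bash
ls; mkdir -p pics; cat > h.py <<'E'
import numpy as np, cv2
from station import *
def K(n):
    c=camera_info(n); return np.array(c["intrinsics"]),np.array(c["T"]),c
def ray(n,u,v):
    k,T,_=K(n); d=np.linalg.inv(k)@[u,v,1]; d=T[:3,:3]@np.array([d[0],-d[1],-d[2]]); return T[:3,3],d/np.linalg.norm(d)
def onz(n,u,v,z):
    o,d=ray(n,u,v); return o+d*(z-o[2])/d[2]
def tri(a,b):
    o1,d1=ray(*a);o2,d2=ray(*b)
    A=np.stack([d1,-d2],1); s=np.linalg.lstsq(A,o2-o1,rcond=None)[0]
    p,q=o1+s[0]*d1,o2+s[1]*d2; return (p+q)/2,np.linalg.norm(p-q)
def proj(n,p):
    k,T,_=K(n); c=np.linalg.inv(T)@np.r_[p,1]; x=k@[c[0],-c[1],-c[2]]; return x[:2]/x[2]
def save(n,f):
    im=read_camera(n); cv2.imwrite('pics/'+f,im[:,:,::-1]); return im
E
python3 - <<'E'
from h import *
np.set_printoptions(precision=4,suppress=True)
for n in("top","side"):
    save(n,n+"0.png"); print(K(n)[2])
E
```

```text
pics
{'intrinsics': array([[496.1836,   0.    , 269.4073],
       [  0.    , 496.1836, 215.1484],
       [  0.    ,   0.    ,   1.    ]]), 'T': array([[-0.0266,  0.9883, -0.1504,  0.3978],
       [-0.9996, -0.0244,  0.0166, -0.0052],
       [ 0.0127,  0.1507,  0.9885,  1.2376],
       [ 0.    ,  0.    ,  0.    ,  1.    ]])}
{'intrinsics': array([[423.6552,   0.    , 275.6406],
       [  0.    , 423.6552, 212.8689],
       [  0.    ,   0.    ,   1.    ]]), 'T': array([[ 0.9702,  0.1524, -0.1883,  0.4127],
       [-0.2418,  0.562 , -0.791 , -0.7543],
       [-0.0147,  0.813 ,  0.5821,  0.6059],
       [ 0.    ,  0.    ,  0.    ,  1.    ]])}
```

View pics/top0.png

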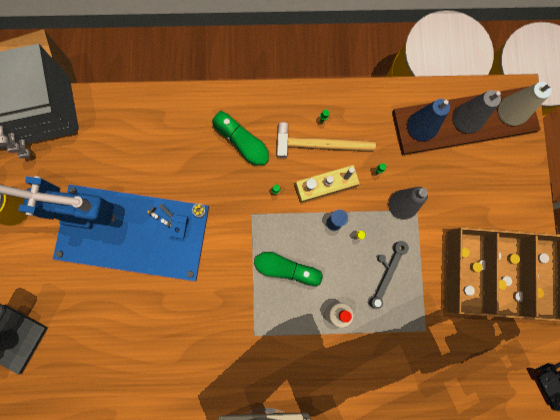

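View pics/side0.png

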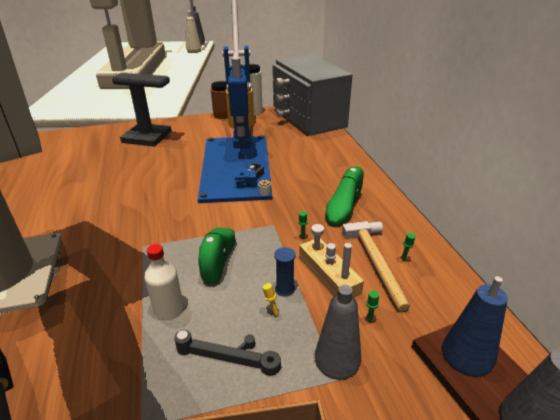

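Top view: the horn lies at (390,275), with eye (401,247), anvil (377,302) and stud (381,258). The press hinge is near (178,228), and the block is at (328,183). Pin candidates are the block tops at (311,184), (330,180) and (349,173), the green look-alikes at (276,189), (324,116) and (381,168), and the yellow one at (361,236). In the side view the block tops are at (317,232) mushroom, (331,250) low and flanged, and (346,250) tall and straight. I pick the middle one as the pin and check it in a crop.

```bash
python3 - <<'E'
from h import *
t=cv2.imread('pics/top0.png');s=cv2.imread('pics/side0.png')
def c(im,u,v,w,h,W,H): return cv2.resize(im[v:v+h,u:u+w],(W,H),interpolation=cv2.INTER_CUBIC)
a=np.vstack([np.hstack([c(t,290,160,80,60,400,300),c(s,295,215,80,60,400,300)]),
 np.hstack([c(t,130,190,80,60,400,300),c(s,215,150,80,60,400,300)])])
cv2.imwrite('pics/crop1.png',a)
b=np.hstack([c(t,365,233,48,72,400,600),c(s,165,320,120,60,400,200) if 0 else c(s,165,315,120,60,400,600)])
b=np.hstack([c(t,360,233,60,80,400,533),np.vstack([c(s,165,315,120,60,400,200),np.zeros((333,400,3),np.uint8)])])
b[200:533,400:]=c(t,40,170,180,120,400,333)
cv2.imwrite('pics/crop2.png',b)
E
```

```text
(no output)
```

View pics/crop1.png

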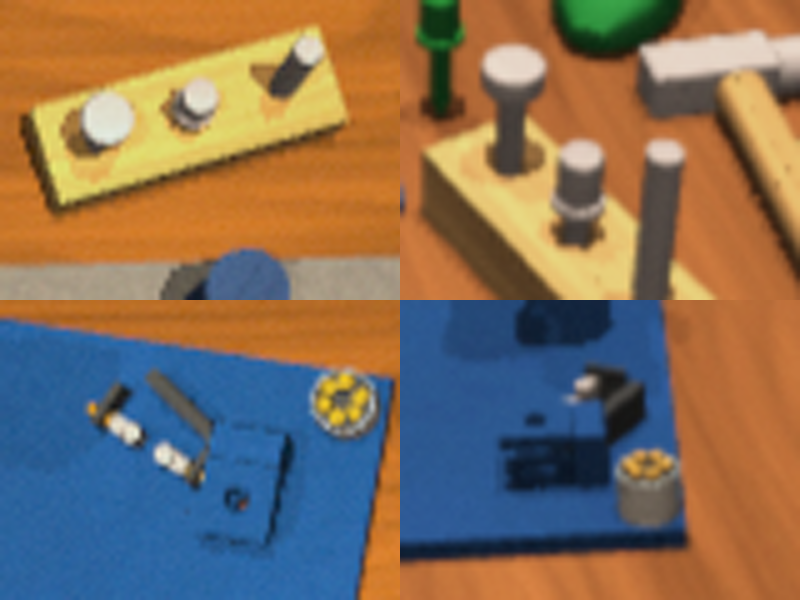

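View pics/crop2.png

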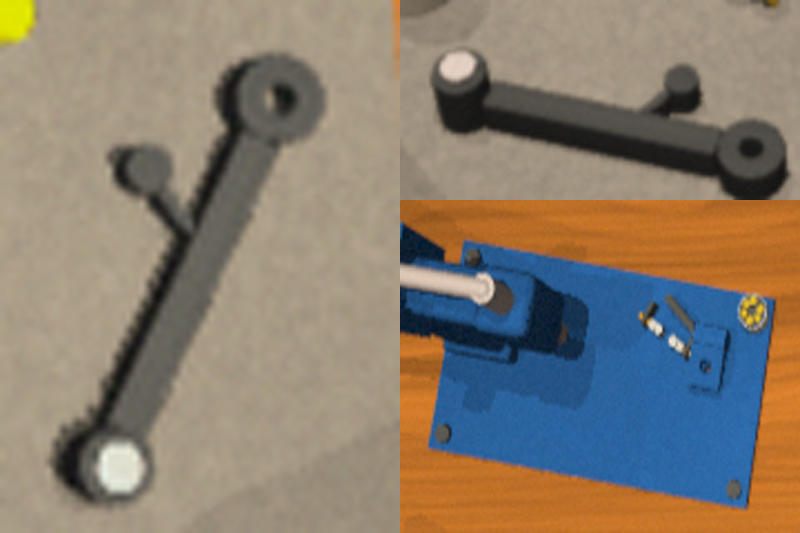

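The crop confirms it: the middle pin is low, with a bright flange and a round head (top 330,179; side 331,245). The hinge hole is at top (177,229.5) and side (242,174), and the tin is next to it. The horn eye is at top (402,247) and the anvil at (378,303).

```bash
python3 - <<'E'
from h import *
np.set_printoptions(precision=4,suppress=True)
pin=tri(("top",329.6,179.0),("side",330.6,245));print("pintop",pin)
hin=tri(("top",176.8,229.2),("side",241.6,173.6));print("hinge",hin)
eye=tri(("top",401.7,247.1),("side",269.6,359));print("eye",eye)
anv=tri(("top",377.5,302.6),("side",182.3,334.8));print("anvil",anv)
for n,p,z in(("pin",(329.6,179.0),.078),("hinge",(176.8,229.2),.046),("eye",(401.7,247.1),.022),("anvil",(377.5,302.6),.038)): print(n,onz("top",*p,z))
im=cv2.imread('pics/top0.png');hsv=cv2.cvtColor(im,cv2.COLOR_BGR2HSV)
m=cv2.inRange(hsv,(100,120,50),(125,255,255))[:, :240]; m[:186]=0
ys,xs=np.nonzero(m)
# front edge: largest row per column 65..190 ; right edge: largest col per row 225..270
F=np.array([(u,ys[xs==u].max()) for u in range(70,185)]);R=np.array([(xs[ys==v].max(),v) for v in range(222,270)])
def fit(P):
    vx,vy,x,y=cv2.fitLine(P.astype(np.float32),cv2.DIST_HUBER,0,.01,.01).ravel();a=onz("top",x-40*vx,y-40*vy,.012);b=onz("top",x+40*vx,y+40*vy,.012);d=(b-a);print(a,b,np.degrees(np.arctan2(d[1],d[0])));return a[:2],b[:2]
A=fit(F);B=fit(R)
d=A[1]-A[0];e=B[1]-B[0]
t=np.linalg.solve(np.stack([d,-e],1),B[0]-A[0]);c=A[0]+t[0]*d;print("corner(-115,-60)",c)
for w in (eye,anv):pass
E
```

```text
pintop (array([ 0.6583, -0.1708,  0.0804]), np.float64(0.0013270672270093897))
hinge (array([0.5502, 0.199 , 0.047 ]), np.float64(0.00014645491856261385))
eye (array([ 0.495 , -0.3487,  0.0235]), np.float64(6.338346607044449e-05))
anvil (array([ 0.3635, -0.2777,  0.0381]), np.float64(0.0015868163470210987))
pin [ 0.6582 -0.171   0.078 ]
hinge [0.5503 0.1992 0.046 ]
eye [ 0.4951 -0.3491  0.022 ]
anvil [ 0.3627 -0.2777  0.038 ]
[0.4758 0.4233 0.012 ] [0.4414 0.2299 0.012 ] -100.10643591409271
[0.4165 0.1631 0.012 ] [0.611  0.1288 0.012 ] -10.016385923842847
corner(-115,-60) [0.4291 0.1609]
```

```bash
cat >> h.py <<'E'
from scipy.spatial.transform import Rotation as Rn
def ori(deg,tilt=0):  # tool x along deg (world), pointing down; tilt>0 leans the hand towards -x of tool
    a=np.radians(deg); x=np.array([np.cos(a),np.sin(a),0]); z=np.array([0,0,-1.]); y=np.cross(z,x)
    R=Rn.from_rotvec(-y*np.radians(tilt))*Rn.from_matrix(np.stack([x,y,z],1))
    q=R.as_quat(); return np.r_[q[3],q[:3]]
def u(deg): a=np.radians(deg); return np.array([np.cos(a),np.sin(a),0])
HINGE=np.array([.5502,.1991,0]); PSI=-10.0
def press(x,y,z): return HINGE+x*u(PSI)+y*u(PSI+90)+[0,0,z]
EYE=np.array([.495,-.3489,0]); HD=np.degrees(np.arctan2(.0714,-.1323))
E
python3 - <<'E'
from h import *
np.set_printoptions(precision=3,suppress=True)
print("t",get_time(),HD)
print("glue cap",tri(("top",345,316),("side",155,250)), onz("top",341,316,.08))
R=Rn.from_quat(np.roll(ori(90,15),-1)).as_matrix();print(R)
for f in (0,180):
  g=EYE+u(HD)*.084
  print(f,"pick",inverse_kinematics(g+[0,0,.004],ori(HD+f)),inverse_kinematics(g+[0,0,.25],ori(HD+f)))
  for d in (170,150,110,80): print(d,inverse_kinematics(HINGE+u(d)*.082+[0,0,.018],ori(d+f,15 if f==0 else -15)))
im=cv2.imread('pics/top0.png');hsv=cv2.cvtColor(im,cv2.COLOR_BGR2HSV)[150:210,285:370]
m=cv2.inRange(hsv,(20,80,120),(35,255,255));c=max(cv2.findContours(m,0,2)[0],key=cv2.contourArea);r=cv2.minAreaRect(c);print(r)
b=cv2.boxPoints(r)+[285,150];w=[onz("top",*p,.036) for p in b];print(np.array(w))
for i in range(2): d=w[i+1]-w[i];print(np.linalg.norm(d),np.degrees(np.arctan2(d[1],d[0])))
E
```

```text
t 0.1 151.64503821467594
glue cap (array([ 0.34 , -0.181,  0.147]), np.float64(0.0017346260158102)) [ 0.336 -0.182  0.08 ]
[[ 0.     1.     0.   ]
 [ 0.966  0.    -0.259]
 [-0.259  0.    -0.966]]
0 pick [-0.656  0.632  1.955 -0.     0.555 -1.732] [-0.656  0.239  1.83  -0.     1.072 -1.732]
170 [ 0.501  0.572  2.107 -0.575  0.302 -0.358]
150 [ 0.576  0.605  2.012 -0.543  0.463  0.009]
110 [ 0.598  0.7    1.763 -0.365  0.779  0.523]
80 [ 0.538  0.773  1.585 -0.24   0.97   0.867]
180 pick [-0.656  0.632  1.955 -0.     0.555  1.41 ] [-0.656  0.239  1.83  -0.     1.072  1.41 ]
170 None
150 None
110 None
80 [ 0.538  0.773  1.585 -0.24   0.97  -2.275]
((42.28879928588867, 32.56159973144531), (20.68000030517578, 60.39999771118164), 73.73979187011719)
[[ 0.664 -0.092  0.036]
 [ 0.704 -0.238  0.036]
 [ 0.653 -0.25   0.036]
 [ 0.614 -0.105  0.036]]
0.15147221947474676 -74.82232520879361
0.05220804560825181 -166.99870492035046
```

```bash
sed -i 's/from_rotvec(-y\*/from_rotvec(y*/' h.py; python3 - <<'E'
from h import *
np.set_printoptions(precision=3,suppress=True)
print(Rn.from_quat(np.roll(ori(90,15),-1)).as_matrix()[:,2])
for d in (170,140,110,80): print(d,inverse_kinematics(HINGE+u(d)*.082+[0,0,.018],ori(d,15)))
g=EYE+u(HD)*.084
move_pose(g+[0,0,.2],ori(HD))
movel(g+[0,0,.04],v=.25)
print(movel(g+[0,0,.005],v=.06,until_force=6),get_tcp_pos())
command_gripper(0.0); print(get_grip_width()*88,get_finger_force())
movel(g+[0,0,.24],v=.2)
print(get_time(),get_ft_force(),get_ft_torque(),get_grip_width()*88)
for n in("top","side"): save(n,n+"1.png")
a=[cv2.imread('pics/'+n+'1.png') for n in("top","side")]
cv2.imwrite('pics/c3.png',np.hstack([cv2.resize(x,(400,300)) for x in a]))
t=a[0]; 
E
```

```text
[ 0.     0.259 -0.966]
170 [ 0.328  0.678  1.817  0.162  0.883 -1.186]
140 [ 0.33   0.679  1.816  0.311  0.809 -0.777]
110 [ 0.33   0.68   1.814  0.415  0.697 -0.346]
80 [0.33  0.68  1.811 0.437 0.565 0.143]
False [ 0.421 -0.309  0.005]
15.75121083408423 29.999789893627167
5.5667 [-0.086 -0.015 -5.256] [ 0.042 -0.048 -0.037] 15.87578913391189
```

View pics/c3.png

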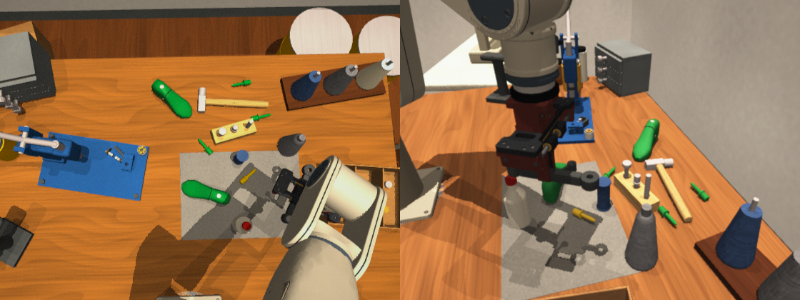

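The horn is held with its eye to the right, and the neighbours are undisturbed (the yellow and green decoy pins fell over on their own). Next I slide it in.

```bash
python3 - <<'E'
from h import *
np.set_printoptions(precision=4,suppress=True)
d=170; g=lambda ex,z: press(ex,0,z)+u(d)*.084
move_pose(g(-.06,.2),ori(d))
movel(g(-.06,.05),v=.2)
movel(g(-.06,.0185),v=.05)
f0=get_ft_force()
r=movel(g(0,.0185),v=.06,until_force=8); print("slide",r,(get_tcp_pos()-g(0,.0185)),get_ft_force()-f0)
for n in("top","side"): save(n,n+"2.png")
a=cv2.imread('pics/side2.png');b=cv2.imread('pics/top2.png')
cv2.imwrite('pics/c4.png',np.hstack([cv2.resize(a[140:210,190:283],(400,300),interpolation=2),cv2.resize(b[190:280,120:240],(400,300),interpolation=2)]))
print(get_time())
E
```

```text
slide False [-0.0005 -0.0001 -0.0001] [ 0.6108 -2.2447  1.1541]
10.5333
```

View pics/c4.png

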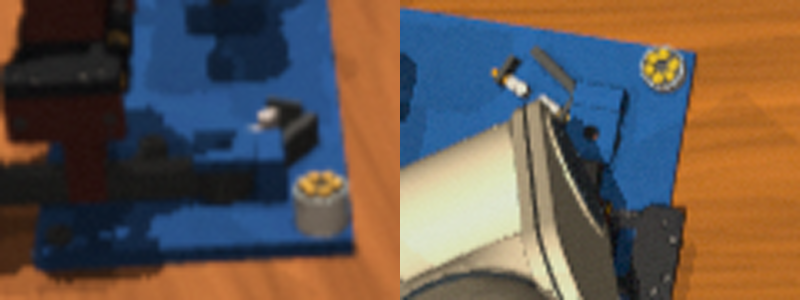

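```bash
python3 - <<'E'
from h import *
np.set_printoptions(precision=4,suppress=True)
p=get_tcp_pos()
print(movel(p-[0,0,.002],v=.02,until_force=5)); command_gripper(0.5)
movel(p+[0,0,.15],v=.3)
PIN=np.array([.6583,-.171,0])
for a in(-76,104):
  print(inverse_kinematics(PIN+[0,0,.06],ori(a)))
  for b in (-10,170,80,-100): print(b,inverse_kinematics(HINGE+[0,0,.06],ori(b)))
move_pose([.55,-.1,.24],ori(-76) if inverse_kinematics(PIN+[0,0,.06],ori(-76)) is not None else ori(104))
im=[save(n,n+"3.png") for n in("top","side")]
for i in im:
  pass
t=im[0]
cv2.imwrite('pics/c5.png',np.hstack([cv2.resize(t[200:290,130:250],(400,300),interpolation=2),cv2.resize(im[1][140:203,195:279],(400,300),interpolation=2)])[:,:,::-1])
print(get_time())
E
```

```text
True
None
-10 [ 0.3269  0.5926  1.8071 -0.      0.7419  2.0722]
170 [ 0.3269  0.5926  1.8071 -0.      0.7419 -1.0694]
80 [ 0.3269  0.5926  1.8071 -0.      0.7419  0.5014]
-100 None
[-0.2716  0.6981  1.5803 -0.      0.8631 -0.516 ]
-10 [ 0.3269  0.5926  1.8071 -0.      0.7419  2.0722]
170 [ 0.3269  0.5926  1.8071 -0.      0.7419 -1.0694]
80 [ 0.3269  0.5926  1.8071 -0.      0.7419  0.5014]
-100 None
13.3917
```

View pics/c5.png

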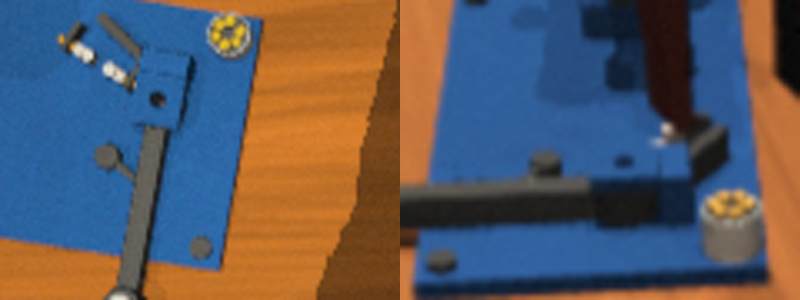

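The horn lies in the clevis swung out: the hole in the cheek is visible at (177,229), the stud at (162,246), and there is a dark interior through the hole. Next I check the eye from the anvil and stud, then pick the pin.

```bash
python3 - <<'E'
from h import *
np.set_printoptions(precision=4,suppress=True)
t=cv2.imread('pics/top3.png'); m=cv2.inRange(t,(170,170,170),(255,255,255)); m[:270]=0;m[310:]=0;m[:,:150]=0;m[:,185:]=0
x,y,w,h=cv2.boundingRect(m);A=onz("top",x+w/2-.5,y+h/2-.5,.05);S=onz("top",161.6,246.3,.032)
print((x,y,w,h),A,S)
a=np.degrees(np.arctan2(*(HINGE-A)[1::-1]))+180;print("dir",a)
E1=A[:2]-u(a)[:2]*.150
# from anvil+stud: stud rel anvil in horn frame (-.105,-.032)
v=(S-A)[:2];th=np.degrees(np.arctan2(v[1],v[0])-np.arctan2(-.032,-.105));E2=A[:2]-u(th)[:2]*.15
print(E1-HINGE[:2],th,E2-HINGE[:2])
PIN=np.array([.6583,-.171,0])
move_pose(PIN+[0,0,.17],ori(104))
movel(PIN+[0,0,.085],v=.2)
print(movel(PIN+[0,0,.0605],v=.06,until_force=6),get_tcp_pos())
command_gripper(0.0);print(get_grip_width()*88,get_finger_force())
movel(PIN+[0,0,.2],v=.2)
print(get_grip_width()*88,get_ft_force(),get_time())
for n in("top","side"): save(n,n+"4.png")
s=cv2.imread('pics/side4.png');q=proj("side",PIN+[0,0,.18]).astype(int);print(q)
c=lambda im,q:cv2.resize(im[max(q[1]-60,0):max(q[1]-60,0)+120,max(q[0]-80,0):max(q[0]-80,0)+160],(400,300),interpolation=2)
q2=proj("top",PIN+[0,0,.1]).astype(int)
cv2.imwrite('pics/c6.png',np.hstack([c(s,q),c(cv2.imread('pics/top4.png'),q2)]))
E
```

```text
(162, 289, 7, 7) [0.4012 0.2261 0.05  ] [0.5112 0.2384 0.032 ]
dir 169.7410121377978
[-0.0014  0.0003] 169.4246282395566 [-0.0016 -0.0006]
False [ 0.6581 -0.171   0.0601]
17.564002872690757 30.000167191028595
17.25162624280772 [-0.3805  0.0541 -1.6572] 16.5583
[333 202]
```

View pics/c6.png

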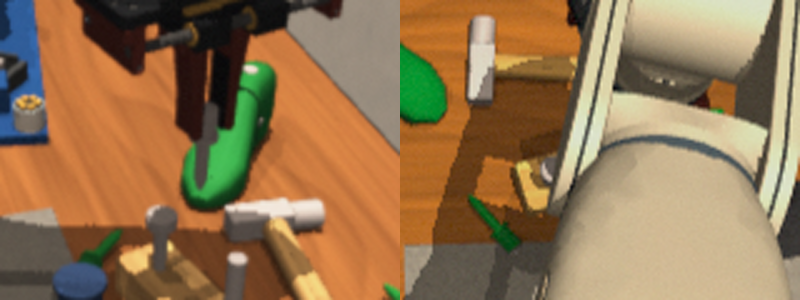

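```bash
python3 - <<'E'
from h import *
np.set_printoptions(precision=1,suppress=True)
p=get_tcp_pos()
for z in (0,-.004,-.008,-.02,-.04,-.0525): print(z,(proj("side",p+[0,0,z])-[253,142])*2.5)
s=cv2.imread('pics/side4.png')[142:262,253:413]; s=cv2.resize(s,None,fx=9,fy=9,interpolation=2)
s=s[30*9:80*9,55*9:115*9]
cv2.imwrite('pics/c7.png',s)
E
```

```text
0 [201.7 129.3]
-0.004 [201.3 134. ]
-0.008 [201.  138.8]
-0.02 [199.9 152.8]
-0.04 [198.1 175.5]
-0.0525 [197.  189.4]
```

View pics/c7.png

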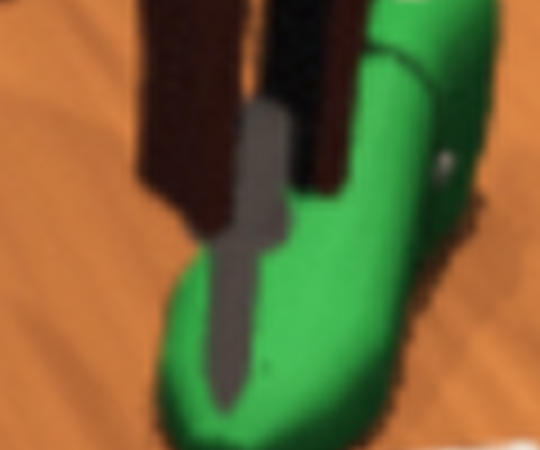

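The pin is upright between the fingers: the shank slope matches a projected vertical, the flange is just below the tips, and the tip offset is within calibration. Next I insert it.

```bash
cat > ins.py <<'E'
from h import *
np.set_printoptions(precision=4,suppress=True)
move_pose(HINGE+[0,0,.2],ori(80))
movel(HINGE+[0,0,.103],v=.2)
for n in("top","side"): save(n,n+"5.png")
offs=[(0,0)]+[(r*np.cos(k*np.pi/3),r*np.sin(k*np.pi/3)) for r in(.002,.0035) for k in range(6)]
for o in offs:
    P=HINGE+[o[0],o[1],0]
    if o!=(0,0): movel(P+[0,0,.101],v=.05)
    f0=get_ft_force(); r=movel(P+[0,0,.080],v=.03,until_force=6); z=get_tcp_pos()[2]; f=get_ft_force()-f0
    print(o,r,z,f,get_time())
    if z<.093: break
E
python3 ins.py
```

```text
(0, 0) False 0.07997333519596128 [ 0.0092  0.0649 -0.4863] 19.7417
```

```bash
python3 - <<'E'
from h import *
np.set_printoptions(precision=4,suppress=True)
f0=get_ft_force()
r=movel(HINGE+[0,0,.052],v=.025,until_force=12); print(r,get_tcp_pos(),get_ft_force()-f0,get_grip_width()*88,get_time())
save("side","side6.png")
E
```

```text
True [0.5499 0.1992 0.0547] [ 0.4171 -0.7955  6.9002] 17.107919272740833 20.675
```

```bash
cat > swing.py <<'E'
from h import *
np.set_printoptions(precision=3,suppress=True)
command_gripper(0.5); movel(HINGE+[0,0,.2],v=.3)
D0=169.6; r=.083; z=.018
P=lambda d,z=z: HINGE+u(d)*r+[0,0,z]
T=lambda d: Rn.from_quat(np.roll(ori(d,15),-1)).as_matrix()[:,2]
move_pose(P(D0)-T(D0)*.16,ori(D0,15))
im=save("top","top7.png"); save("side","side7.png")
movel(P(D0)-T(D0)*.05,v=.25)
print(movel(P(D0),v=.06,until_force=6),get_tcp_pos()-P(D0),get_time())
command_gripper(20/88); print(get_grip_width()*88,get_finger_force())
f0=get_ft_force()
for d in np.r_[np.arange(163,81,-8.),81,80,79,78,77]:
    hit=movel(P(d),frame=ori(d,15),v=.05 if d<115 else .1,until_force=20)
    print(d,hit,get_ft_force()-f0,round(get_time(),2))
    if hit: break
save("side","side8.png"); save("top","top8.png")
E
python3 swing.py
```

```text
False [0. 0. 0.] 25.1167
19.82852331933473 0.0
163.0 False [ 1.04   0.372 -0.715] 25.96
155.0 False [ 1.392 -0.076 -0.091] 26.25
147.0 False [ 1.675  0.951 -0.741] 26.54
139.0 False [ 0.799  0.811 -1.195] 26.83
131.0 False [ 1.058  0.247 -0.174] 27.12
123.0 False [-0.823 -0.02  -0.694] 27.42
115.0 False [ 0.647  1.162 -0.736] 27.71
107.0 False [ 0.18  -0.597  0.252] 28.09
99.0 False [-3.161  0.207  0.548] 28.48
91.0 False [-6.451 -0.257  3.143] 28.86
83.0 False [-2.221  0.626 -2.126] 29.24
81.0 False [-8.773  1.224  2.364] 29.49
80.0 False [-12.469   2.82    7.06 ] 29.74
79.0 False [-14.983   2.855   8.995] 29.99
78.0 False [-18.108   2.607  11.339] 30.24
77.0 False [-22.082   3.675  13.868] 30.49
```

The force peaked near 91° and dropped at 83° (the stud snapped through), then rose against the stop. I release and check.

```bash
python3 - <<'E'
from h import *
np.set_printoptions(precision=4,suppress=True)
d=80;z=Rn.from_quat(np.roll(ori(d,15),-1)).as_matrix()[:,2]
command_gripper(.5)
p=get_tcp_pos(); movel(p-z*.15,v=.2)
q=get_tcp_pos(); move_pose([.4,-.1,.3],ori(104)); print(get_time(),get_ft_force())
t=save("top","top9.png");s=save("side","side9.png")
c=lambda im,x,y,w,h:cv2.resize(im[y:y+h,x:x+w],(400,600*h//600 if 0 else int(400*h/w)),interpolation=2)
cv2.imwrite('pics/c9.png',np.hstack([c(t,100,180,80+40,110),c(s,195,110,96,88)])[:,:,::-1])
E
```

```text
33.5417 [-0.2054  0.1786 -0.9617]
```

View pics/c9.png

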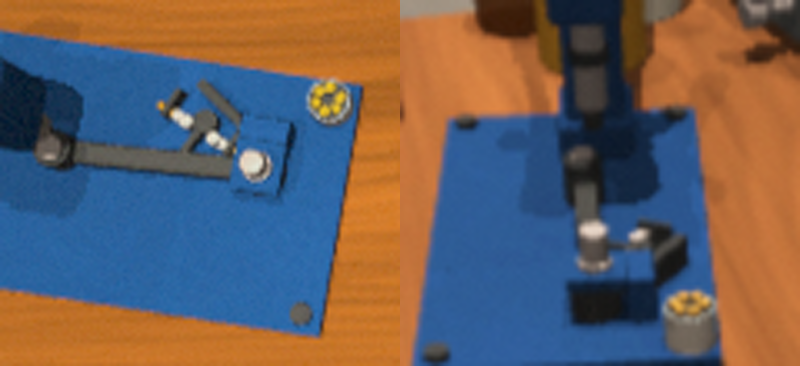

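```bash
python3 - <<'E'
from h import *
np.set_printoptions(precision=4,suppress=True)
def loc(p):
    v=p-HINGE; return np.array([v@u(PSI),v@u(PSI+90)])*1000
def px(x,y): return 100+x*.3-.35,180+y*.3-.35
print("stud",loc(onz("top",*px(205,121),.032)),"expect 32,45 home; 22,51 between noses")
print("noses before",loc(onz("top",154.6,216,.03)),loc(onz("top",164,221.2,.03)))
print("noses now",loc(onz("top",*px(184,117),.03)),loc(onz("top",*px(222,143),.03)))
print("anvil",loc(onz("top",*px(52,149),.050)))
# bar edges top z=.034: line fit on dark pixels
t=cv2.imread('pics/top9.png').astype(int); g=(t.max(2)-t.min(2)<35)&(t.max(2)<140)
pts=[]
for uu in range(124,152):
    v=np.nonzero(g[222:238,uu])[0]+222
    if len(v)>2: pts.append(loc(onz("top",uu,np.median(v),.034)))
pts=np.array(pts);c=np.polyfit(pts[:,1],pts[:,0],1);print("bar: x at y=0",c[1],"angle off home deg",np.degrees(np.arctan(c[0])),len(pts))
h=onz("top",*px(255,161),.072);print("pin head",loc(h), tri(("top",*px(255,161)),("side",195+(593-400)*.24-.4,110+228*.24-.4)))
E
```

```text
stud [27.9182 46.3559] expect 32,45 home; 22,51 between noses
noses before [25.6397 62.6392] [16.3881 37.5831]
noses now [28.7845 62.5981] [13.9209 31.5492]
anvil [-10.7479 147.4416]
bar: x at y=0 -2.9740274605206167 angle off home deg -2.636143287555663 28
pin head [ 0.2574 -2.8161] (array([0.5496, 0.1955, 0.0765]), np.float64(0.00035252457418907053))
```

```bash
cat > probe.py <<'E'
from h import *
np.set_printoptions(precision=2,suppress=True)
def loc(p):
    v=p-HINGE; return np.array([v@u(PSI),v@u(PSI+90),p[2]])*1000
for n in("top0","top9"):
    t=cv2.imread(f'pics/{n}.png').astype(int)[205:232,140:172]; w=(t.min(2)>110)
    ys,xs=np.nonzero(w); P=np.array([loc(onz("top",x+140,y+205,.03)) for x,y in zip(xs,ys) if y+205<226.5 ]); 
    d=(P[:,:2]-[22,51])@np.array([.395,.918]); print(n,len(P),"extent along nose line",np.percentile(d,[0,5,95,100]))
command_gripper(0)
move_pose(HINGE+[0,0,.13],ori(80))
movel(HINGE+[0,0,.085],v=.2)
print("pin",movel(HINGE+[0,0,.066],v=.02,until_force=10),get_tcp_pos()[2],get_ft_force())
movel(HINGE+[0,0,.13],v=.2)
o=ori(80,15)
movel(press(-.075,.083,.13),frame=o,v=.25)
movel(press(-.075,.083,.020),v=.2)
movel(press(-.032,.083,.020),v=.1)
f0=get_ft_force()
for x in np.arange(-.030,-.008,.001):
    movel(press(x,.083,.020),v=.03); f=get_ft_force()-f0; print(loc(get_tcp_pos()),round(f@u(PSI),1),f[2].round(1))
    if f@u(PSI)<-24: break
print(get_time())
movel(press(-.075,.083,.020),v=.15); 
E
python3 probe.py
```

```text
top0 60 extent along nose line [-32.17 -21.18  22.26  34.83]
top9 55 extent along nose line [-32.17 -24.12  19.8   21.67]
pin True 0.07233808106674755 [-0.83  0.26  6.58]
[-30.42  83.    19.96] 0.0 -3.0
[-29.09  83.03  19.97] -0.1 -1.4
[-27.94  83.01  19.99] -0.6 -2.5
[-26.9   82.98  20.01] 0.0 -0.8
[-25.93  83.    19.99] 0.7 -0.8
[-24.92  83.01  20.02] -0.2 -1.5
[-24.12  82.99  19.94] 0.8 -1.0
[-23.9   82.91  19.88] -3.7 0.6
[-23.35  83.02  19.89] -7.3 2.5
[-22.97  83.04  19.9 ] -8.4 4.6
[-22.6   83.08  19.9 ] -9.5 5.9
[-22.24  83.11  19.86] -13.2 6.5
[-22.02  83.04  19.8 ] -14.3 9.0
[-21.75  82.99  19.78] -16.0 9.8
[-21.45  82.83  19.62] -18.9 10.7
[-21.3   82.71  19.5 ] -20.6 12.7
[-21.24  82.7   19.54] -23.7 15.8
[-21.02  82.71  19.53] -26.6 17.3
43.7
```

The pin is home (head top at 72.3 mm). The horn took about 39 N at the stud without moving on, well above the catch's 5–10 N, so it is against the stop. I retreat, check once that it holds its angle, and hand in.

```bash
python3 - <<'E'
from h import *
def loc(p):
    v=p-HINGE; return np.array([v@u(PSI),v@u(PSI+90)])*1000
movel(press(-.075,.083,.15),v=.25); move_pose([.4,-.1,.3],ori(104))
save("top","top10.png")
for n in("top9","top10"):
    t=cv2.imread(f'pics/{n}.png').astype(int); out=[]
    g=(t.max(2)-t.min(2)<35)&(t.max(2)<140)
    for f in(np.min,np.median,np.max):
        pts=[]
        for uu in range(124,152):
            v=np.nonzero(g[222:238,uu])[0]+222
            if len(v)>2: pts.append(loc(onz("top",uu,f(v),.034)))
        pts=np.array(pts);c=np.polyfit(pts[:,1],pts[:,0],1);out.append((c[1].round(1),np.degrees(np.arctan(c[0])).round(2)))
    m=cv2.inRange(t.astype(np.uint8),(160,160,160),(255,255,255));m[:222]=0;m[236:]=0;m[:,:170]=0;m[:,186:]=0
    M=cv2.moments(m,True);print(n,out,loc(onz("top",M['m10']/M['m00'],M['m01']/M['m00'],.072)))
print(get_time())
E
```

```text
top9 [(np.float64(4.3), np.float64(-2.77)), (np.float64(-3.0), np.float64(-2.64)), (np.float64(-10.2), np.float64(-2.48))] [-1.02472171 -0.29380417]
top10 [(np.float64(3.9), np.float64(-1.52)), (np.float64(-2.7), np.float64(-1.67)), (np.float64(-9.3), np.float64(-1.8))] [-1.02472171 -0.29380417]
46.5583
```

The push moved the horn about 1° further, so I push once more with a longer lever and recheck.

```bash
python3 - <<'E'
from h import *
def loc(p):
    v=p-HINGE; return np.array([v@u(PSI),v@u(PSI+90)])*1000
o=ori(80,15); y=.1
move_pose(press(-.07,y,.13),o); movel(press(-.07,y,.022),v=.25); movel(press(-.032,y,.022),v=.15)
print(movel(press(-.008,y,.022),v=.025,until_force=32),loc(get_tcp_pos()),get_ft_force())
movel(press(-.07,y,.022),v=.15); movel(press(-.07,y,.15),v=.25); move_pose([.4,-.1,.3],ori(104))
t=save("top","top11.png")[:,:,::-1].astype(int); g=(t.max(2)-t.min(2)<35)&(t.max(2)<140)
pts=[]
for uu in range(124,152):
    v=np.nonzero(g[222:238,uu])[0]+222
    if len(v)>2: pts.append(loc(onz("top",uu,np.median(v),.034)))
pts=np.array(pts);c=np.polyfit(pts[:,1],pts[:,0],1);print(c[1],np.degrees(np.arctan(c[0])),get_time())
E
```

```text
True [-21.63765389  99.41532541] [-2.24600907  0.85272838  1.38695366]
-2.728579287295904 -1.6136520734662252 52.6917
```

The angle no longer changes (-1.6°, within tolerance), so the horn is on its stop.

```bash
python3 -c "
from station import *
print(job_done(),get_time())"
```

```text
the job is handed in; nothing more can be done
the job is handed in; nothing more can be done
```

I handed the job in at about 53 s (no verdict came back): the pin is home through the clevis and eye, and the horn is swung in against its stop, measured about 1.6° off home (limit 3.4°); I inferred from the push forces that the jaws had closed, but did not measure the gap.

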